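Turn the stall's swivel sign to open

TASK

The coffee stall is opening. The wooden sign on the leaning swivel stand has the coffee cup facing the robot and the barred ring facing the customers beyond the far side of the table: turn it half a turn on its spindle, either way round, so that the cup faces the customers with the sign square to its base, and let go. Do not shove or knock over the mugs, jars and bags round about.

Things in the scene. Friction and masses are not known exactly. Their poses are not given: they have to be found in the camera images.
- stand: Fixed wooden base plate of the sign, 170 (x) x 150 (y) x 15 mm, with a small block on it. Origin: centre of its underside; z up, x towards the customers (within 0.5 rad of the world's x). The spindle starts at (40, 0, 20) mm in this frame and leans 25 degrees from vertical towards -x, towards the robot: direction (-0.423, 0, 0.906).
- sign (a joint): Turn of the sign about the leaning spindle, rad, counter-clockwise seen from above. 0: square to the base, cup towards the robot (starts within 0.5 of this); +3.14 or -3.14: square, cup towards the customers. Stops at -3.8 and +3.8. Light friction (0.05 N m) keeps it where it is left; no spring or detent.
- sign_top (a point): Middle of the top edge of the sign, a flat wooden board 140 wide, 110 high, 12 mm thick, 77 to 187 mm up the spindle from its start. The point is on the spindle's axis, 189 mm above the table, and stays put as the sign turns. Sign's axes: z up the spindle, y along the width, x square to the faces (at 0 along the stand's, leaning). Cup on the -x face, barred ring on +x: flat dark emblems.
- mug_near: White mug, 80 mm wide, 95 mm high, standing beside the stand. Origin at the centre of its underside, z up. Bystander, loose.
- bag_near: Upright brown paper coffee bag, 60 x 85 mm, 170 mm high, standing on the other side of the stand. Origin at the centre of its underside, z up. Bystander, loose.
- jar_near: Round jar with black lid, 66 mm wide, 90 mm high, standing at the robot's side of the stand. Origin at the centre of its underside, z up. Bystander, loose.
- mug_side: Blue mug, 80 mm wide, 95 mm high, standing farther off to the right. Origin at the centre of its underside, z up. Bystander, loose.
- jar_side: Round jar with black lid, 66 mm wide, 90 mm high, farther off to the right. Origin at the centre of its underside, z up. Bystander, loose.
- bag_side: Small upright coffee bag, 50 x 75 mm, 140 mm high, farther off to the left. Origin at the centre of its underside, z up. Bystander, loose.
Mind the look-alikes: they are no part of the job. What is meant by the stand is not purple, and is the larger of those in its own colour.

How it is judged (in metres and radians):
At the end, for the whole second after the job is handed in: The sign stands half a turn from square (joint within 0.2 rad of +3.14 or -3.14), cup to the customers, at rest and released; every mug, jar and bag is upright and within 30 mm of where it began ((value of joint sign between 2.94 and 3.34 rad or value of joint sign between -3.34 and -2.94 rad) and velocity of joint sign between -0.05 and 0.05 rad/s and distance of each of mug_near, bag_near, jar_near, mug_side, jar_side, bag_side from where it was at the start of the episode below 0.03 m and angle between each of mug_near, bag_near, jar_near, mug_side, jar_side, bag_side's own z axis and vertical below 0.2 rad); the robot touches nothing.
It fails at once if a mug, jar or bag was shoved more than 30 mm or knocked over (distance of any of mug_near, bag_near, jar_near, mug_side, jar_side, bag_side from where it was at the start of the episode above 0.03 m or angle between any of mug_near, bag_near, jar_near, mug_side, jar_side, bag_side's own z axis and vertical above 0.5 rad).
It also fails if it takes over 42 s, if anything falls off the work surface, if the arm or the gripper's body presses on something with over 40 N, if the wrist force passes 120 N, or if a joint passes its speed limit or range.

ROBOT

A 6-joint arm with a two-finger parallel gripper is mounted at the origin on the work surface. World frame = base frame: x ahead of the robot, y to its left, z up, the work surface at z = 0. Lengths are in mm, angles in rad, forces in N, time in s.
With the tool pointing down it reaches from about 350 to 875 mm from the base axis. Payload 4.2 kg.
Tool frame: the origin (TCP) lies between the finger pads; the fingertips stand 25 mm ahead of it and the grasp point (between the pads) lies 6 mm ahead of it; z points along the fingers, y is the line along which they close (so a half turn about z gives the same grasp; the last joint's range is limited). The gripper opens to 87 mm and grips with 3 to 60 N. Pads are 19 mm wide; open, the fingers measure 117 mm over their backs; the gripper's body (75 mm by 190 mm) begins 51 mm behind the grasp point.
Start: joints at [1.474, 0.385, 0.008, 0, -1.194, -0.259], TCP at [217.68, 585.845, 247.55] pointing down, gripper open.
Joint ranges: [-3.14, 3.14], [-1.21, 2.06], [-1.07, 1.41], [-3.16, 2.05], [-2.99, -0.16], [-3.1, 3.1]. Speed limits (rad/s): [2.79, 2.79, 3.14, 3.14, 3.14, 3.14].

INTERFACE

Orientations are given as a unit quaternion [x, y, z, w].
In Python, from workcell import get_obs, grab_frame, camera_info, close_job gives the robot as it stands.
- The arm moves only by the tool arm_command, never from a script. Its argument "commands" is one flat list of numbers, 7 for each row, row after row: the shift along the tool's x, y, z in cm, then the turn, a rotation vector about the tool's x, y, z in degrees, then the closure, from 0 (fully open) to 1 (shut). A call has 1 to 5 rows; each row shifts and turns the commanded pose from where the row before left it, along the tool's axes as they then stand; what a row does not reach is not made up. A row lasts 1/12 s, in which the tool goes at most 41.7 mm and 7.16 degrees, less where a joint would pass 70% of its speed; a pose out of reach is approached as far as the arm can. A call with a gripper value outside its range is refused whole. The fingers move at their own pace and stop on an object; "newtons" is the grip in N (left out, the last holds). Time passes only in rows, so rows that do not move let the fingers close. It gives the time, the measured TCP pose, the force, the opening and the grip force at its end, in the units of the state.
- get_obs(): the state, without advancing time (a new reading comes with each control period).
- grab_frame(name): name is "scene" or "top"; returns the picture (384x512x3 uint8, blue, green, red); there is no depth.
- camera_info(name): a dict with "camera_matrix" (3x3 intrinsics, pixels), "D" ([k1, k2, p1, p2, k3] as OpenCV has them; the pictures are not rectified), "R" (3x3) and "t" (3): a world point X has camera coordinates R X + t. Camera axes: x right, y down, z forward; pixel columns grow to the right and rows downward; lengths in mm; the calibration is good to about 2 mm. A picture is of the moment at which its call begins. camera_info takes no time and is no camera call.
- close_job(): hands the job in; it is judged then, once.
The state is a dict: "t": time; "joint_positions": joint angles; "joint_vel": joint speeds; "joint_torque": joint torques, N m; "ee_pos": TCP position; "tcp_rot": TCP orientation; "ft_force": force on the tool from outside, world axes, zero at the start; "wrist_torque": the same for the moment, N m; "grip_width": opening from 0.0 (shut) to 1.0 (fully open); "grasp_force": force on a finger pad.
Only numpy, scipy, OpenCV 4.12 (cv2) and the standard library are available. Lean on these libraries where they do the work, as an engineer would, in place of code of your own. Each camera call takes 0.05 s, during which the arm holds its last target. There are 200 camera calls.

## Working session

There is one attempt and no reset: what is moved stays moved. The work goes in short steps, Python scripts to look and compute and a tool call to move; the robot and the scene stay as the last step left them, time stands still between calls to the robot, and variables do not carry over. Pictures are saved under pics/ and viewed, at most 10 in all, crops included, and the job is handed in when it is done.

Besides the shell and the picture viewer there is one more tool, called after "Request:" by a JSON object that holds its "op" and its "data", one argument or row to a line. arm_command: Moves the arm, as the interface text tells. Its arguments: {"type":"object","properties":{"commands":{"type":"array"},"newtons":{"type":"number"}},"required":["commands"]}

```bash
mkdir -p pics
cat > h.py <<'E'
import numpy as np,cv2
from workcell import *
def cam(n):
    c=camera_info(n); return [np.array(c[k],float) for k in("camera_matrix","D","R","t")]
def ray(n,uv):
    K,D,R,t=cam(n); p=cv2.undistortPoints(np.array([[uv]],float),K,D)[0,0]
    d=R.T@np.array([p[0],p[1],1]); return -R.T@t,d/np.linalg.norm(d)
def plane(n,uv,z):
    o,d=ray(n,uv); return o+d*(z-o[2])/d[2]
def tri(uv1,uv2):
    o1,d1=ray("scene",uv1);o2,d2=ray("top",uv2)
    s=np.linalg.lstsq(np.c_[d1,-d2],o2-o1,rcond=None)[0]
    a,b=o1+d1*s[0],o2+d2*s[1]; return (a+b)/2,np.linalg.norm(a-b)
def proj(n,X):
    K,D,R,t=cam(n); return cv2.projectPoints(np.array(X,float).reshape(-1,1,3),cv2.Rodrigues(R)[0],t,K,D)[0][:,0]
E
python3 - <<'E'
from h import *
for n in("scene","top"):
    cv2.imwrite(f"pics/{n}0.png",cv2.resize(grab_frame(n),(800,600))); K,D,R,t=cam(n); print(n,-R.T@t,R[2])
print(get_obs())
E
```

```text
scene [1164.67507986  190.1938323  1077.86805622] [-0.51852339 -0.19025365 -0.83362884]
top [ 474.17119438  -10.16455167 1657.73275815] [ 0.05399995 -0.0026696  -0.99853737]
{'t': 0.1, 'joint_positions': array([ 1.47357522e+00,  3.85461422e-01,  6.78247264e-03, -4.12887660e-04,
       -1.19401744e+00, -2.58611766e-01]), 'joint_vel': array([ 0.00055574, -0.00032779,  0.00293243,  0.00258491,  0.00175487,
        0.0016013 ]), 'joint_torque': array([-3.58992847e-04, -3.91687882e+01,  1.87934554e+01,  4.23187181e+00,
        1.34582396e-02, -6.77132948e-05]), 'ee_pos': array([217.54291619, 585.40076331, 246.59106241]), 'tcp_rot': array([ 9.84200636e-01, -1.77054141e-01, -1.14686026e-04,  9.62409213e-04]), 'ft_force': array([ 0.59651921,  0.11638963, -0.10212411]), 'wrist_torque': array([-0.01381128, -0.03219501, -0.02865617]), 'grasp_force': 0.0, 'grip_width': 1.000479934621416}
```

View pics/scene0.png

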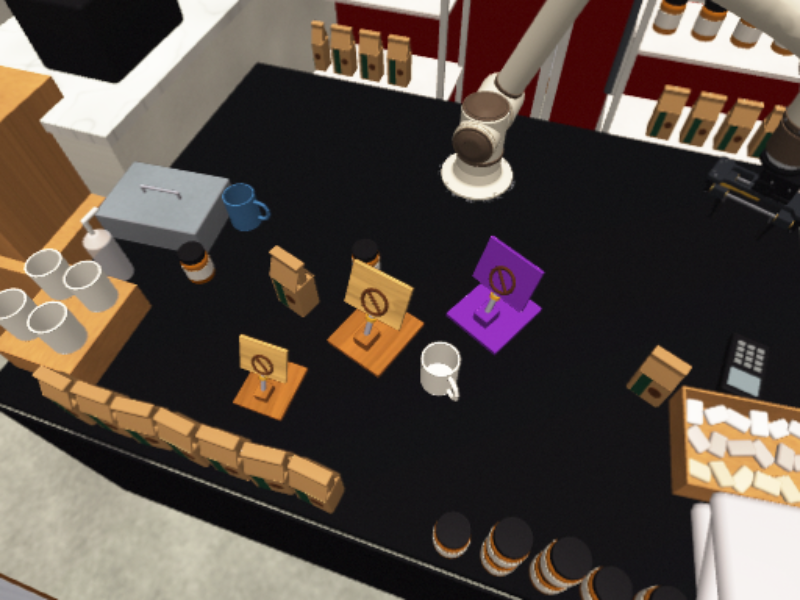

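View pics/top0.png

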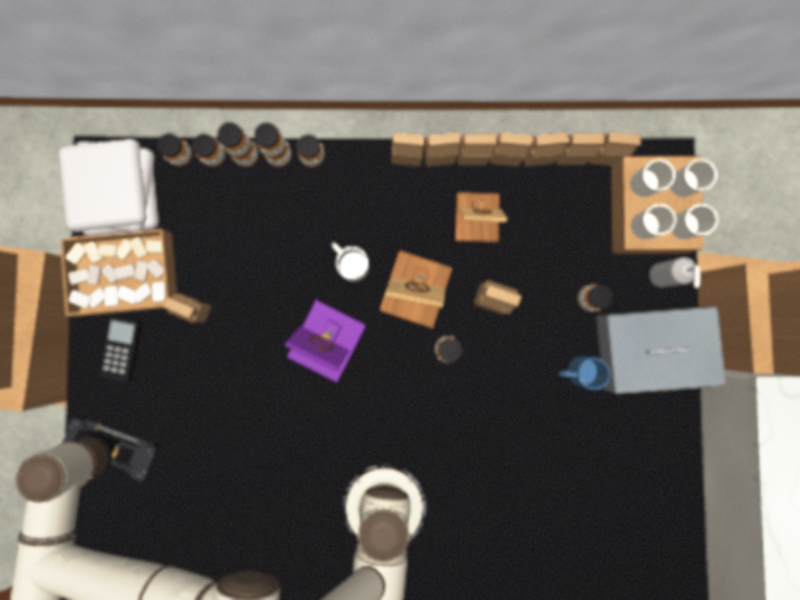

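Both views show three swivel stands (800x600 pixels). They are a small wooden one at scene (265,380) / top (480,217), a larger wooden one at scene (375,320) / top (417,288), and a purple one at scene (495,295) / top (327,340). The larger wooden stand fits: it isn't purple and it's the bigger of the two wooden ones. I'll confirm it in one enlarged crop.

Run:
```python
from h import *
a=grab_frame("scene");b=grab_frame("top")
cv2.imwrite("pics/a.png",a);cv2.imwrite("pics/b.png",b)
A=cv2.resize(a[150:270,140:310],(0,0),fx=4,fy=4)[:,:400*2]
a1=cv2.resize(a[160:245,200:280],(400,425),interpolation=cv2.INTER_CUBIC);b1=cv2.resize(b[150:235,230:310],(400,425),interpolation=cv2.INTER_CUBIC)
cv2.imwrite("pics/crop.png",np.hstack([a1,b1]))
```

```text
(no output)
```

View pics/crop.png

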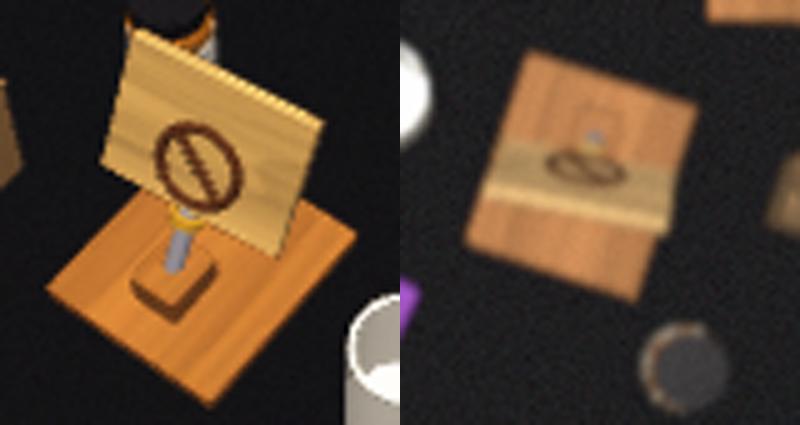

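The crop confirms it: this is the larger wooden stand, with the barred ring on the customers' side. The board's top corners are at crop (137,30) and (325,122) in the scene view, and about (485,195) and (668,232) in the top view. Next I'll measure the base, the board and the neighbours.

Run:
```python
from h import *
S=lambda x,y:(200+x/5-.4,160+y/5-.4); T=lambda x,y:(230+(x-400)/5-.4,150+y/5-.4)
for s,t in(((137,30),(484,195)),((325,122),(668,232)),((47,289),(697,103)),((210,405),(530,50)),((357,235),(467,243))):
    print("tri",*tri(S(*s),T(*t)))
b=cv2.imread("pics/b.png")
hsv=cv2.cvtColor(b,cv2.COLOR_BGR2HSV); m=cv2.inRange(hsv,(5,60,80),(28,255,255)); m[:, :235]=0;m[:,292:]=0;m[:158]=0;m[212:]=0
c=max(cv2.findContours(m,0,2)[0],key=cv2.contourArea)
P=np.array([plane("top",p,15)[:2] for p in c[:,0]],np.float32); r=cv2.minAreaRect(P);print("base",r,cv2.boxPoints(r))
print([plane("top",p,15)[:2].round() for p in (T(530,50),T(697,103),T(637,302),T(467,243))])
f=.64
for n,uv,z in(("mug_near",(352,263),95),("bag_near top",(503,294),170),("jar_near",(450,349),90),("purple",(318,345),150),("small",(485,215),100)):
    print(n,plane("top",(uv[0]*f,uv[1]*f),z).round())
```

```text
tri [574.56648918 -53.05640201 287.37180435] 111.81433746727558
tri [518.70601806 -82.18030036 120.05376133] 131.7658852857078
tri [ 642.29541516 -179.32794106   19.18806617] 3.738863687873893
tri [687.91970733 -39.32613237  15.55679087] 1.55001229387498
tri [524.51893341  13.13816582  10.67399618] 0.47842106381906324
base ((581.4886474609375, -85.87716674804688), (162.7784881591797, 176.9227752685547), 71.59751892089844) [[ 471.85718  -135.17796 ]
 [ 639.73254  -191.03075 ]
 [ 691.1201    -36.57637 ]
 [ 523.24475    19.276413]]
[array([688., -40.]), array([ 643., -182.]), array([ 475., -130.]), array([524.,  13.])]
mug_near [642.  83.  95.]
bag_near top [ 559. -291.  170.]
jar_near [ 422. -169.   90.]
purple [433. 163. 150.]
small [ 767. -259.  100.]
```

```bash
cat >> h.py <<'E'
from scipy.spatial.transform import Rotation as Ro
c=np.array([582.5,-85,0]); yaw=-0.308; X=np.array([np.cos(yaw),np.sin(yaw),0]); Y=np.array([-X[1],X[0],0]); Z=np.array([0,0,1.])
A=-.4226*X+.9063*Z; O=c+40*X+20*Z
def target(up,s):  # TCP 'up' mm along the spindle, sign turn s ; tool y along -board normal
    n=Ro.from_rotvec(A*s).apply(.9063*X+.4226*Z); y=-n; z=-A
    return O+A*up,Ro.from_matrix(np.c_[np.cross(y,z),y,z])
def delta(up,s,ob=None):
    ob=ob or get_obs(); R=Ro.from_quat(ob["tcp_rot"]); p,Rt=target(up,s)
    print("tool shift cm",(R.inv().apply(p-ob["ee_pos"])/10).round(2),"rotvec deg",np.degrees((R.inv()*Rt).as_rotvec()).round(1),"world mm",(p-ob["ee_pos"]).round(1),"target",p.round(1))
    return p,Rt
E
python3 - <<'E'
from h import *
S=lambda x,y:(200+x/5-.4,160+y/5-.4); T=lambda x,y:(230+(x-400)/5-.4,150+y/5-.4)
a=[tri(S(*s),T(*t)) for s,t in(((137,30),(668,230)),((325,122),(484,194)))]
print(a, "mid",(a[0][0]+a[1][0])/2,"model",O+A*187)
d=a[1][0]-a[0][0]; print("len",np.linalg.norm(d))
n=.9063*X+.4226*Z; print("s",np.arctan2(-(d@n),d@Y))
delta(300,0)
E
```

```text
[(array([ 528.9930905 , -140.42292634,  190.3298204 ]), np.float64(1.37111939695212)), (array([556.32174839,  -2.20106021, 185.66094875]), np.float64(0.1961621266621679))] mid [542.65741944 -71.31199327 187.99538457] model [545.31030342 -73.16907632 189.4781    ]
len 140.97495586940218
s 0.11623477668362846
tool shift cm [48.9  50.56 -4.43] rotvec deg [20.  19.  85.8] world mm [ 282.2 -644.3   45. ] target [499.8 -58.7 291.9]
```

```bash
cat >> h.py <<'E'
from scipy.spatial.transform import Slerp
def rows(p,Rt,n):
    ob=get_obs(); q=np.array(ob["ee_pos"]); R=Ro.from_quat(ob["tcp_rot"]); sl=Slerp([0,1],Ro.concatenate([R,Rt])); p0=q.copy()
    for i in range(1,n+1):
        d=(R.inv().apply(p0+(p-p0)*i/n-q)/10).round(1); w=np.degrees((R.inv()*sl(i/n)).as_rotvec()).round(0 if n>8 else 1)
        print(*d,*w,sep=","); q=q+R.apply(d*10); R=R*Ro.from_rotvec(np.radians(w))
E
python3 - <<'E'
from h import *
rows(*target(300,.115),20)
E
```

```text
2.4,2.5,-0.2,1.0,1.0,4.0
2.7,2.4,-0.2,1.0,1.0,4.0
2.7,2.1,-0.3,1.0,1.0,4.0
3.0,2.0,-0.2,1.0,1.0,4.0
3.0,1.7,-0.1,1.0,1.0,4.0
3.2,1.5,-0.2,1.0,1.0,4.0
3.3,1.3,-0.1,1.0,1.0,4.0
3.4,1.1,-0.1,0.0,1.0,4.0
3.4,0.8,-0.0,1.0,1.0,4.0
3.5,0.6,0.0,1.0,1.0,4.0
3.5,0.3,0.1,1.0,1.0,4.0
3.5,0.1,0.1,1.0,1.0,4.0
3.5,-0.1,0.2,1.0,1.0,4.0
3.5,-0.4,0.3,1.0,1.0,4.0
3.4,-0.6,0.3,1.0,1.0,3.0
3.4,-0.8,0.4,1.0,1.0,4.0
3.4,-1.1,0.5,1.0,1.0,4.0
3.2,-1.2,0.6,1.0,1.0,4.0
3.2,-1.5,0.6,1.0,1.0,4.0
3.0,-1.6,0.7,1.0,1.0,4.0
```

Request:
{"op": "arm_command", "data": {
  "commands": [2.4, 2.5, -0.2, 1, 1, 4, 0, 2.7, 2.4, -0.2, 1, 1, 4, 0, 2.7, 2.1, -0.3, 1, 1, 4, 0, 3.0, 2.0, -0.2, 1, 1, 4, 0, 3.0, 1.7, -0.1, 1, 1, 4, 0]
}}

```text
t: 0.62
ee_pos: [288.6, 423.3, 258.4]
tcp_rot: [0.936, -0.346, 0.051, -0.035]
ft_force: [1.9, -0.5, 0.2]
grip_width: 1.001
grasp_force: 0.0
```

Request:
{"op": "arm_command", "data": {
  "commands": [3.2, 1.5, -0.2, 1, 1, 4, 0, 3.3, 1.3, -0.1, 1, 1, 4, 0, 3.4, 1.1, -0.1, 0, 1, 4, 0, 3.4, 0.8, 0, 1, 1, 4, 0, 3.5, 0.6, 0, 1, 1, 4, 0]
}}

```text
t: 1.03
ee_pos: [359.3, 261.6, 270.0]
tcp_rot: [0.857, -0.503, 0.096, -0.061]
ft_force: [0.8, -0.1, -0.3]
grip_width: 1.0
grasp_force: 0.0
```

Run:
```python
from h import *
o=get_obs();print(o["t"],o["joint_positions"].round(2),o["ee_pos"].round())
rows(*target(300,.115),10)
```

```text
1.0333 [ 1.13 -0.04 -0.57  0.25 -0.94 -0.75] [359. 262. 270.]
3.5,0.3,0.1,1.0,1.0,4.0
3.5,0.1,0.1,1.0,1.0,4.0
3.5,-0.2,0.2,1.0,1.0,4.0
3.5,-0.4,0.3,1.0,1.0,4.0
3.4,-0.6,0.3,1.0,1.0,4.0
3.4,-0.9,0.4,1.0,1.0,3.0
3.3,-1.0,0.5,1.0,1.0,4.0
3.2,-1.2,0.6,1.0,1.0,4.0
3.1,-1.5,0.6,1.0,1.0,4.0
3.0,-1.7,0.7,0.0,1.0,4.0
```

Request:
{"op": "arm_command", "data": {
  "commands": [3.5, 0.3, 0.1, 1, 1, 4, 0, 3.5, 0.1, 0.1, 1, 1, 4, 0, 3.5, -0.2, 0.2, 1, 1, 4, 0, 3.5, -0.4, 0.3, 1, 1, 4, 0, 3.4, -0.6, 0.3, 1, 1, 4, 0]
}}

```text
t: 1.45
ee_pos: [429.9, 101.5, 281.3]
tcp_rot: [0.748, -0.641, 0.143, -0.092]
ft_force: [0.8, -0.1, -0.9]
grip_width: 0.999
grasp_force: 0.0
```

Request:
{"op": "arm_command", "data": {
  "commands": [3.4, -0.9, 0.4, 1, 1, 3, 0, 3.3, -1.0, 0.5, 1, 1, 4, 0, 3.2, -1.2, 0.6, 1, 1, 4, 0, 3.1, -1.5, 0.6, 1, 1, 4, 0, 3.0, -1.7, 0.7, 0, 1, 4, 0]
}}

```text
t: 1.87
ee_pos: [500.0, -58.5, 291.9]
tcp_rot: [-0.622, 0.754, -0.18, 0.113]
ft_force: [0.2, 1.5, -0.4]
grip_width: 1.0
grasp_force: 0.0
```

Run:
```python
from h import *
o=get_obs();print(o["t"],o["joint_positions"].round(2),o["ee_pos"].round())
delta(260,.115)
```

```text
1.8667 [ 0.33 -0.05 -0.62  0.41 -0.69 -0.8 ] [500. -59. 292.]
tool shift cm [ 0.   -0.02  4.  ] rotvec deg [ 0.5 -0.2  0.1] world mm [ 15.9  -5.3 -36.3] target [515.9 -63.8 255.6]
```

Request:
{"op": "arm_command", "data": {
  "commands": [0, 0, 3, 0, 0, 0, 0, 0, 0, 3, 0, 0, 0, 0, 0, 0, 3, 0, 0, 0, 0, 0, 0, 2.9, 0.5, -0.2, 0, 0, 0, 0, 0, 0, 0, 0, 0]
}}

```text
t: 2.28
ee_pos: [545.1, -73.3, 177.6]
tcp_rot: [-0.624, 0.753, -0.179, 0.112]
ft_force: [-1.0, -1.0, 0.6]
grip_width: 0.999
grasp_force: 0.0
```

Run:
```python
from h import *
delta(181,.115)
a=grab_frame("scene");b=grab_frame("top")
cv2.imwrite("pics/c1.png",np.hstack([cv2.resize(a[140:260,190:290],(400,480),interpolation=2),cv2.resize(b[130:250,220:320],(400,480),interpolation=2)]))
```

```text
tool shift cm [ 0.04 -0.52 -0.48] rotvec deg [ 0.6 -0.2  0.4] world mm [ 2.7 -0.6  6.5] target [547.7 -73.9 184. ]
```

View pics/c1.png

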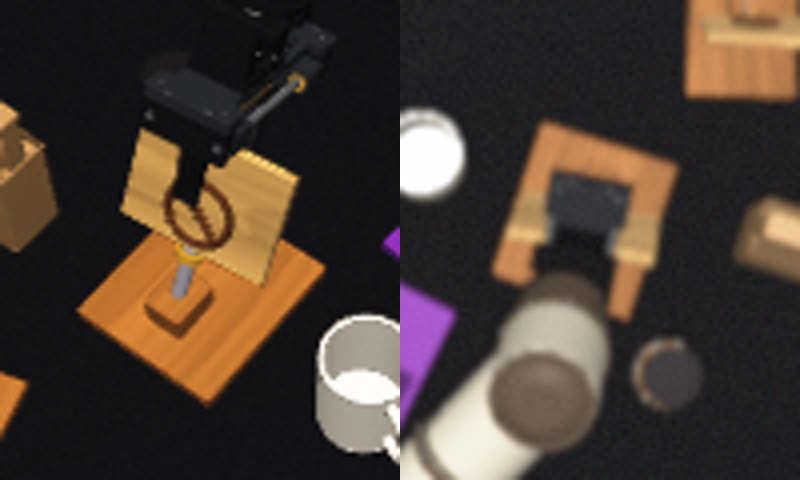

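The picture shows the fingers straddling the board. The customer-side finger is at crop (195,175), close to the middle of the top edge, and the mug, bag and jar are clear. I'll trim the pose and close gently.

Request:
{"op": "arm_command", "data": {
  "commands": [0, -0.3, -0.4, 0.5, 0, 0, 0.3, 0, 0, 0, 0, 0, 0, 0.6, 0, 0, 0, 0, 0, 0, 1, 0, 0, 0, 0, 0, 0, 1, 0, 0, 0, 0, 0, 0, 1],
  "newtons": 8
}}

```text
t: 2.8
ee_pos: [548.9, -71.2, 189.9]
tcp_rot: [-0.622, 0.751, -0.185, 0.121]
ft_force: [-0.6, -0.6, 0.3]
grip_width: 0.703
grasp_force: 0.0
```

Request:
{"op": "arm_command", "data": {
  "commands": [0, 0, 0, 0, 0, 0, 1, 0, 0, 0, 0, 0, 0, 1, 0, 0, 0, 0, 0, 0, 1, 0, 0, 0, 0, 0, 0, 1, 0, 0, 0, 0, 0, 0, 1]
}}

```text
t: 3.22
ee_pos: [548.7, -71.7, 188.6]
tcp_rot: [-0.622, 0.751, -0.185, 0.12]
ft_force: [-0.1, -0.8, 0.4]
grip_width: 0.323
grasp_force: 0.0
```

Run:
```python
from h import *
delta(181,.115);o=get_obs();print(o["joint_positions"].round(2),o["ft_force"],o["wrist_torque"],o["grip_width"]*87)
```

```text
tool shift cm [0.21 0.24 0.4 ] rotvec deg [-0.5  0.1  0.3] world mm [-0.9 -2.2 -4.6] target [547.7 -73.9 184. ]
[ 0.2   0.15 -0.79  0.73 -0.31 -1.04] [-0.09187232 -0.75247576  0.36575221] [ 0.30048584  0.78583918 -0.00678642] 28.102942193001674
```

Request:
{"op": "arm_command", "data": {
  "commands": [0.2, 0.2, 0.3, 0, 0, 0, 1, 0, 0, 0, 0, 0, 0, 1, 0, 0, 0, 0, 0, 0, 1, 0, 0, 0, 0, 0, 0, 1, 0, 0, 0, 0, 0, 0, 1]
}}

```text
t: 3.63
ee_pos: [546.1, -74.2, 183.9]
tcp_rot: [-0.622, 0.752, -0.184, 0.118]
ft_force: [-4.7, 2.3, -1.8]
grip_width: 0.137
grasp_force: 8.0
```

Run:
```python
from h import *
delta(181,.115);o=get_obs();print(o["joint_positions"].round(2),o["ft_force"],o["wrist_torque"],o["grip_width"]*87,o["grasp_force"])
```

```text
tool shift cm [-0.05 -0.14  0.05] rotvec deg [-0.3 -0.   0.3] world mm [1.6 0.2 0.2] target [547.7 -73.9 184. ]
[ 0.19  0.15 -0.8   0.75 -0.3  -1.06] [-4.738315    2.27000669 -1.84220829] [0.92488451 2.35841147 0.00552291] 11.928688417167608 8.00002200063318
```

Request:
{"op": "arm_command", "data": {
  "commands": [0, 0, 0, 0, 0, -6, 1, 0, 0, 0, 0, 0, -6, 1, 0, 0, 0, 0, 0, -6, 1, 0, 0, 0, 0, 0, -6, 1, 0, 0, 0, 0, 0, -6, 1]
}}

```text
t: 4.05
ee_pos: [546.5, -74.1, 184.1]
tcp_rot: [0.797, -0.563, 0.209, -0.066]
ft_force: [-3.1, 1.2, -2.6]
grip_width: 0.138
grasp_force: 8.0
```

```bash
cat >> h.py <<'E'
def st():
    o=get_obs();print(o["t"],o["joint_positions"].round(2),o["ft_force"].round(1),o["wrist_torque"].round(2),o["grip_width"]*87,o["grasp_force"])
    yb=-Ro.from_quat(o["tcp_rot"]).as_matrix()[:,1]; n=.9063*X+.4226*Z
    print("s",np.degrees(np.arctan2(yb@Y,yb@n)).round(1),"off-axis",(Ro.from_quat(o["tcp_rot"]).inv().apply(O+A*181-o["ee_pos"])).round(1))
E
python3 -c "
from h import *
st()"
```

```text
4.05 [ 0.19  0.15 -0.8   0.75 -0.3  -0.53] [-3.1  1.2 -2.6] [ 0.8   2.11 -0.05] 12.010600092060933 8.016919386573136
s 37.2 off-axis [ 0.2 -1.1  0.5]
```

Request:
{"op": "arm_command", "data": {
  "commands": [0, 0, 0, 0, 0, -7, 1, 0, 0, 0, 0, 0, -7, 1, 0, 0, 0, 0, 0, -7, 1, 0, 0, 0, 0, 0, -7, 1, 0, 0, 0, 0, 0, -7, 1]
}}

```text
t: 4.47
ee_pos: [546.8, -73.9, 184.2]
tcp_rot: [0.929, -0.297, 0.219, -0.001]
ft_force: [-2.5, 1.4, -2.7]
grip_width: 0.137
grasp_force: 8.0
```

Request:
{"op": "arm_command", "data": {
  "commands": [0, 0, 0, 0, 0, -7, 1, 0, 0, 0, 0, 0, -7, 1, 0, 0, 0, 0, 0, -7, 1, 0, 0, 0, 0, 0, -7, 1, 0, 0, 0, 0, 0, -7, 1]
}}

```text
t: 4.88
ee_pos: [547.0, -73.5, 184.2]
tcp_rot: [0.976, -0.003, 0.21, 0.065]
ft_force: [-2.8, 4.3, -2.7]
grip_width: 0.137
grasp_force: 8.0
```

```bash
python3 -c "
from h import *
st()"
```

```text
4.8833 [ 0.19  0.15 -0.8   0.75 -0.3   0.69] [-2.8  4.3 -2.7] [1.2  2.03 0.2 ] 11.938065634653952 7.992809708230197
s 107.2 off-axis [0.6 0.4 0.5]
```

Request:
{"op": "arm_command", "data": {
  "commands": [0, 0, 0, 0, 0, -7, 1, 0, 0, 0, 0, 0, -7, 1, 0, 0, 0, 0, 0, -7, 1, 0, 0, 0, 0, 0, -7, 1, 0, 0, 0, 0, 0, -7, 1]
}}

```text
t: 5.3
ee_pos: [546.9, -73.0, 184.1]
tcp_rot: [0.931, 0.291, 0.181, 0.125]
ft_force: [-4.0, 4.9, -2.0]
grip_width: 0.136
grasp_force: 8.0
```

Request:
{"op": "arm_command", "data": {
  "commands": [0, 0, 0, 0, 0, -7, 1, 0, 0, 0, 0, 0, -7, 1, 0, 0, 0, 0, 0, -7, 1, 0, 0, 0, 0, 0, -7, 1, 0, 0, 0, 0, 0, -7, 1]
}}

```text
t: 5.72
ee_pos: [546.6, -72.8, 183.9]
tcp_rot: [0.801, 0.557, 0.135, 0.173]
ft_force: [-8.1, 7.5, -0.7]
grip_width: 0.139
grasp_force: 8.0
```

Request:
{"op": "arm_command", "data": {
  "commands": [0, 0, 0, 0, 0, -3, 1, 0, 0, 0, 0, 0, 0, 1, 0, 0, 0, 0, 0, 0, 1, 0, 0, 0, 0, 0, 0, 1]
}}

```text
t: 6.05
ee_pos: [546.5, -72.8, 183.9]
tcp_rot: [0.787, 0.576, 0.131, 0.176]
ft_force: [-6.7, 6.0, -0.9]
grip_width: 0.136
grasp_force: 8.0
```

```bash
python3 -c "
from h import *
st()"
```

```text
6.05 [ 0.19  0.15 -0.8   0.75 -0.3   1.96] [-6.7  6.  -0.9] [2.07 2.8  0.57] 11.834496411889509 8.010390624403954
s 180.0 off-axis [-0.7  1.4  0.5]
```

Request:
{"op": "arm_command", "data": {
  "commands": [0, 0, 0, 0, 0, 0, 0.5, 0, 0, 0, 0, 0, 0, 0.3, 0, 0, 0, 0, 0, 0, 0, 0, 0, 0, 0, 0, 0, 0, 0, 0, 0, 0, 0, 0, 0]
}}

```text
t: 6.47
ee_pos: [548.3, -73.8, 185.8]
tcp_rot: [0.788, 0.575, 0.132, 0.177]
ft_force: [-0.4, -0.4, -1.1]
grip_width: 0.428
grasp_force: 0.0
```

Request:
{"op": "arm_command", "data": {
  "commands": [0, 0, 0, 0, 0, 0, 0, 0, 0, 0, 0, 0, 0, 0, 0, 0, 0, 0, 0, 0, 0, 0, 0, 0, 0, 0, 0, 0, 0, 0, 0, 0, 0, 0, 0]
}}

```text
t: 6.88
ee_pos: [547.7, -73.7, 185.3]
tcp_rot: [0.788, 0.575, 0.131, 0.177]
ft_force: [0.6, -0.4, 0.3]
grip_width: 0.811
grasp_force: 0.0
```

```bash
python3 -c "
from h import *
st()"
```

```text
6.8833 [ 0.19  0.15 -0.8   0.75 -0.3   1.96] [ 0.6 -0.4  0.3] [ 0.23  0.7  -0.02] 70.55193717652271 0.0
s 179.9 off-axis [-0.2 -0.5  1.1]
```

Request:
{"op": "arm_command", "data": {
  "commands": [0, 0, -2, 0, 0, 0, 0, 0, 0, -3, 0, 0, 0, 0, 0, 0, -3, 0, 0, 0, 0, 0, 0, -3, 0, 0, 0, 0, 0, 0, -2, 0, 0, 0, 0]
}}

```text
t: 7.3
ee_pos: [494.2, -56.4, 305.6]
tcp_rot: [0.787, 0.575, 0.133, 0.178]
ft_force: [0.5, -0.5, 0.7]
grip_width: 0.991
grasp_force: 0.0
```

Run:
```python
from h import *
st(); o=get_obs();print(o["ee_pos"]); R=Ro.from_quat(o["tcp_rot"]); print(R.inv().apply([-15,35,0])/10)
a=grab_frame("scene");b=grab_frame("top")
cv2.imwrite("pics/d1.png",np.hstack([cv2.resize(a[120:280,150:310],(400,400),interpolation=2),cv2.resize(b[120:280,190:350],(400,400),interpolation=2)]))
```

```text
7.3 [ 0.34 -0.08 -0.63  0.41 -0.7   2.22] [ 0.5 -0.5  0.7] [0.21 0.67 0.06] 86.23823232840404 0.0
s 179.9 off-axis [ -1.2  -1.8 134. ]
[494.20394205 -56.38507318 305.59375578]
[ 2.88052084 -2.25202434 -1.06347829]
```

View pics/d1.png

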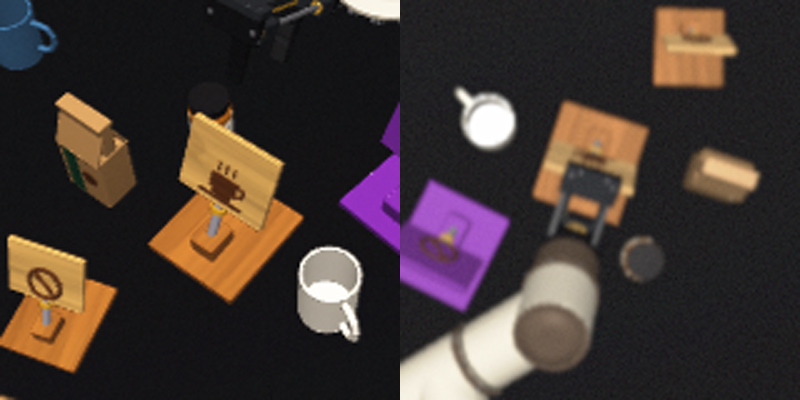

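The scene view shows the cup facing the customers at crop (225,187), with nothing knocked over. I'll check squareness from the board's top edge, crop (193,116) to (284,163), then hand in.

Run:
```python
from h import *
p=[plane("scene",(150+x/2.5-.3,120+y/2.5-.3),188) for x,y in((193,116),(284,163))]
d=p[1]-p[0];n=.9063*X+.4226*Z;e=np.degrees(np.arctan2(-(d@n),d@Y));print(p,np.linalg.norm(d),"error deg",e)
if abs(e)<7: print(close_job())
```

```text
[array([ 529.1625613 , -140.16635948,  188.        ]), array([562.47082388,  -4.36774113, 188.        ])] 139.82383595772524 error deg 3.504554754737623
the job is handed in; nothing more can be done
None
```

I turned the sign half a turn, so the cup now faces the customers. It measures about 3.5° off square (0.2 rad, about 11°, is allowed). The sign is released, the arm is clear of it, and the last picture shows nothing nearby knocked over; the job is handed in, at about 7.4 s of robot time.

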